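# Wipe the clay chips off the slab

### The job

Take the wooden scraper block by its grip and wipe all four clay chips off the stone slab into the shallow metal tray beside it, moving the chips only with the scraper and never with the gripper. Then stand the scraper back upright on the cork mat and let go. Leave the turtle, the pot and the bottle where they are.

Things in the scene. Friction and masses are not known exactly. Their poses are not given: they have to be found in the camera images.
- slab: Fixed square stone slab, 200 x 200 mm, 32 mm thick, lying on the console, with the clay chips on its flat top. Origin: centre of its underside; x and y along its edges, z up (top at z = 32 mm).
- tray: Fixed shallow open metal tray, 200 mm (its x) x 130 mm (its y), 16 mm high, walls and floor about 4 mm, open at the top. One of its long sides lies 3 mm from the slab's +y or -y edge (it varies which), parallel to it; its rim is 16 mm below the slab's top. Origin: centre of its underside; axes parallel to the slab's.
- mat: Fixed flat cork mat, 200 mm (its x) x 130 mm (its y), 4 mm thick, 3 mm from the slab on the far side from the tray. Origin: centre of its underside; axes parallel to the slab's.
- scraper: Loose wooden scraper block, about 85 to 170 g, standing upright on the cork mat. Foot (the wiping part): 110 mm long (its x) x 30 mm (its y) x 22 mm high; on it, centred, an upright grip 80 mm long (x) x 18 mm thick (y), from 22 to 72 mm above the underside, to be pinched across its 18 mm thickness. Origin: centre of the underside; z up.
- turtle: Ceramic turtle figurine, about 105 x 85 mm, 42 mm high, loose, beyond the slab; not to be disturbed. Origin: centre of its underside.
- pot: Sgraffito clay pot, 140 mm in diameter, 140 mm high, loose, on the robot's right; not to be disturbed. Origin: centre of its underside.
- bottle: Blue glass bottle with a cork stopper, 72 mm in diameter, 214 mm high, loose, on the robot's left; not to be disturbed. Origin: centre of its underside.
- chip1_mid (a point): Middle of one of the four loose fired-clay chips on the slab: an irregular flat flake about 25 x 19 mm, 9 mm thick, 10 g, at any yaw, within 65 mm (slab x) and 50 mm (slab y) of the slab's centre.
- chip2_mid (a point): Middle of one of the four loose fired-clay chips on the slab: an irregular flat flake about 25 x 19 mm, 9 mm thick, 10 g, at any yaw, within 65 mm (slab x) and 50 mm (slab y) of the slab's centre.
- chip3_mid (a point): Middle of one of the four loose fired-clay chips on the slab: an irregular flat flake about 25 x 19 mm, 9 mm thick, 10 g, at any yaw, within 65 mm (slab x) and 50 mm (slab y) of the slab's centre.
- chip4_mid (a point): Middle of one of the four loose fired-clay chips on the slab: an irregular flat flake about 25 x 19 mm, 9 mm thick, 10 g, at any yaw, within 65 mm (slab x) and 50 mm (slab y) of the slab's centre.

How it is judged:
On the way, in this order (a step that is already met when the one before it is completed fails the run):
1. the held scraper is set down on the slab's top, or within 8 mm of it (x of scraper in the frame of slab between -0.11 and 0.11 m and y of scraper in the frame of slab between -0.115 and 0.115 m and z of scraper in the frame of slab below 0.04 m and contact force between scraper and the fingers above 1 N), for 0.1 s.
2. all four chips lie in the tray (x of chip1_mid in the frame of tray between -0.097 and 0.097 m and y of chip1_mid in the frame of tray between -0.062 and 0.062 m and z of each of chip1_mid, chip2_mid, chip3_mid, chip4_mid in the frame of tray below 0.028 m and x of chip2_mid in the frame of tray between -0.097 and 0.097 m and y of chip2_mid in the frame of tray between -0.062 and 0.062 m and x of chip3_mid in the frame of tray between -0.097 and 0.097 m and y of chip3_mid in the frame of tray between -0.062 and 0.062 m and x of chip4_mid in the frame of tray between -0.097 and 0.097 m and y of chip4_mid in the frame of tray between -0.062 and 0.062 m), for 0.2 s.
At the end, for the whole second after the job is handed in: All four chips' middles are inside the tray's walls, under 28 mm above the console; the released scraper rests on its foot on the cork mat (underside within 4 mm of the mat's top, tilt under 0.12 rad, centre within 80 mm along and 65 mm across of the mat's centre) (all of step 2 and x of scraper in the frame of mat between -0.08 and 0.08 m and y of scraper in the frame of mat between -0.065 and 0.065 m and z of scraper in the frame of mat below 0.008 m and angle between scraper's own z axis and vertical below 0.12 rad and linear speed of scraper below 0.02 m/s); the robot touches nothing.
It fails at once if the gripper or arm touches a chip (contact force between any of the fingers, the arm and chip1 above 0.3 N or contact force between any of the fingers, the arm and chip2 above 0.3 N or contact force between any of the fingers, the arm and chip3 above 0.3 N or contact force between any of the fingers, the arm and chip4 above 0.3 N).
It fails at once if the turtle, pot or bottle is shifted more than 20 mm or tipped (distance of any of turtle, pot, bottle from where it was at the start of the episode above 0.02 m or angle between any of turtle, pot, bottle's own z axis and vertical above 0.3 rad).
It also fails if it takes over 58 s, if anything falls off the work surface, if the arm or the gripper's body presses on something with over 40 N, if the wrist force passes 120 N, or if a joint passes its speed limit or range.

### The arm

A 6-joint arm with a two-finger parallel gripper is mounted at the origin on the work surface. World frame = base frame: x ahead of the robot, y to its left, z up, the work surface at z = 0. Lengths are in m, angles in rad, forces in N, time in s.
With the tool pointing down it reaches from about 0.35 to 0.775 m from the base axis. Payload 5.5 kg.
Tool frame: the origin (TCP) lies midway between the tips of the shut fingers; the grasp point (between the pads) lies 19 mm behind it (env.hold_point_z is the distance from the TCP to the grasp point, in m); z points along the fingers, y is the line along which they close (so a half turn about z gives the same grasp; the last joint's range is limited). The gripper opens to 85 mm and grips with 20 to 120 N. Pads are 22 mm wide; open, the fingers measure 114 mm over their backs; the gripper's body (76 mm by 85 mm) begins 54 mm behind the grasp point. The pads swing forward as they close: fully open they stand 13 mm farther back than shut.
Start: joints at [-1.313, 0.313, 0.046, 1.304, 0, 1.431], TCP at [0.223, -0.53, 0.231] pointing down, gripper open.
Joint ranges: [-2.76, 2.76], [-0.86, 1.69], [-1.03, 1.26], [-2.2, 2.34], [-1.47, 1.5], [-3.14, 3.14]. Speed limits (rad/s): [2.57, 2.57, 3.14, 3.14, 3.14, 3.14].

### API

Orientations are given as a unit quaternion [w, x, y, z].
In Python, from workcell import env, read_camera gives the robot as it stands. The module is installed in compiled form; this text tells all that it offers.
- The arm moves only by the tool carry_out, never from a script. Its argument "moves" is a list of rows, each an object of numbers: "tx", "ty", "tz": the shift along the world's x, y, z in cm; "wx", "wy", "wz": the turn, a rotation vector about the world's x, y, z in rad; "claw": the closure, from -1 (fully open) to 1 (shut). A call has 1 to 8 rows; each row shifts and turns the commanded pose from where the row before left it; what a row does not reach is not made up. A row lasts 1/8 s, in which the tool goes at most 62.5 mm and 10.7 degrees, less where a joint would pass 70% of its speed; a pose out of reach is approached as far as the arm can. A call is refused whole if a number of a shift passes 6.25 or a number of a turn 0.188, either way. A call with a gripper value outside its range is refused whole. The fingers move at their own pace and stop on an object; "newtons" is the grip in N (left out, the last holds). Time passes only in rows, so rows that do not move let the fingers close. It gives the time, the measured TCP pose, the force, the opening and the grip force at its end, in the units of the state.
- env.get_state(): the state, without advancing time (a new reading comes with each control period).
- read_camera(name): name is "side" or "top"; returns a dict with "image" (480x640x3 uint8, blue, green, red), "z_map" (480x640 float32, m along the optical axis (not along the pixel's ray), 0 where there is no reading), "fx", "fy", "cx", "cy" (pixels), "camera_from_world" (4x4, takes a point from world to camera coordinates). Camera axes: x right, y down, z forward; pixel columns grow to the right and rows downward; lengths in m; the calibration is good to about 2 mm. A picture is of the moment at which its call begins.
- env.hand_in(): hands the job in; it is judged then, once.
The state is a dict: "clock": time; "joint_pos": joint angles; "qvel": joint speeds; "tau": joint torques, N m; "tcp_pos": TCP position; "orientation": TCP orientation; "wrist_force": force on the tool from outside, world axes, zero at the start; "ft_torque": the same for the moment, N m; "finger_gap": finger opening in m; "grip_force": force on a finger pad.
Only numpy, scipy, OpenCV 4.12 (cv2) and the standard library are available. Lean on these libraries where they do the work, as an engineer would, in place of code of your own. Each camera call takes 0.05 s, during which the arm holds its last target. There are 200 camera calls.

## Working session

There is one attempt and no reset: what is moved stays moved. The work goes in short steps, Python scripts to look and compute and a tool call to move; the robot and the scene stay as the last step left them, time stands still between calls to the robot, and variables do not carry over. Pictures are saved under pics/ and viewed, at most 10 in all, crops included, and the job is handed in when it is done.

Besides the shell and the picture viewer there is one more tool, called after "Emit:" by a JSON object that holds its "method" and its "body", one argument or row to a line. carry_out: Moves the arm, as the interface text tells. Its arguments: {"type":"object","properties":{"moves":{"type":"array","items":{"type":"object","properties":{"tx":{"type":"number"},"ty":{"type":"number"},"tz":{"type":"number"},"wx":{"type":"number"},"wy":{"type":"number"},"wz":{"type":"number"},"claw":{"type":"number"}}}},"newtons":{"type":"number"}},"required":["moves"]}

```bash
mkdir -p pics
cat > h.py <<'E'
import numpy as np, cv2
from workcell import env, read_camera
def world(c,u,v,z=None):
    """pixel -> world by depth (z None) or ray onto plane z"""
    T=np.linalg.inv(c["camera_from_world"]); d=np.array([(u-c["cx"])/c["fx"],(v-c["cy"])/c["fy"],1.])
    if z is None: return T[:3,:3]@(d*c["z_map"][int(v),int(u)])+T[:3,3]
    r=T[:3,:3]@d; o=T[:3,3]; return o+r*(z-o[2])/r[2]
E
python3 - <<'E'
from h import *
for n in("top","side"):
    c=read_camera(n); cv2.imwrite(f"pics/{n}0.png",c["image"]); print(n,np.linalg.inv(c["camera_from_world"])[:3].round(3).tolist(),c["fx"])
s=env.get_state(); print(s["tcp_pos"],s["orientation"],s["finger_gap"],env.hold_point_z)
E
```

```text
top [[0.027, -0.981, 0.194, 0.411], [-1.0, -0.026, 0.01, -0.017], [-0.005, -0.194, -0.981, 1.139]] 505.9326180413193
side [[-0.948, -0.202, 0.244, 0.384], [-0.317, 0.619, -0.718, 0.791], [-0.006, -0.759, -0.651, 0.773]] 501.9101734393925
[ 0.22264231 -0.52967412  0.23048749] [-8.15329789e-04  9.80284799e-01  1.97588073e-01 -4.45217992e-05] 0.08531317468800685 0.0187
```

View pics/top0.png

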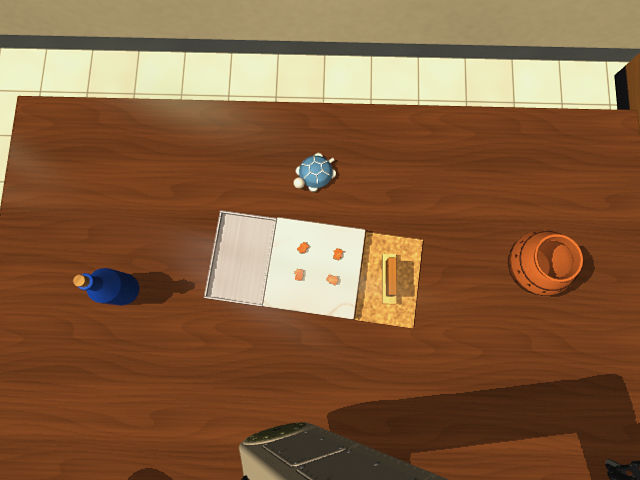

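View pics/side0.png

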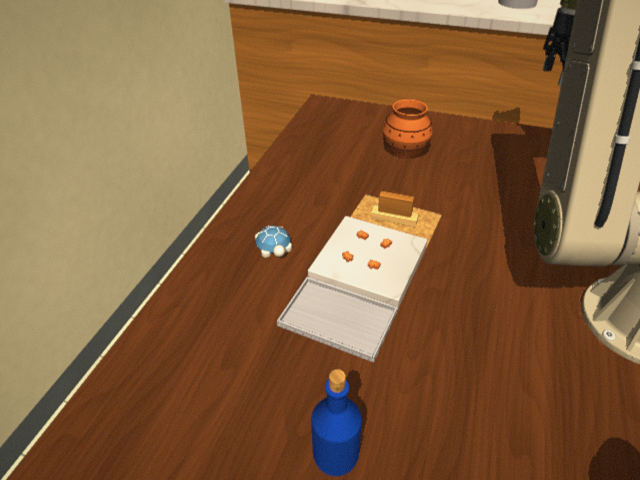

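The top view shows the tray on the left (about 240,258), the slab (315,268) with four orange chips at (303,248), (338,254), (299,275) and (333,280), and the mat on the right with the scraper at (391,278). The side view agrees. Next I'll measure these.

Run:
```python
from h import *
c=read_camera("top"); im=c["image"]; hsv=cv2.cvtColor(im,cv2.COLOR_BGR2HSV)
roi=np.zeros(im.shape[:2],np.uint8); roi[200:335,200:430]=1
m=((hsv[...,1]<40)&(hsv[...,2]>200)&(roi>0)).astype(np.uint8)
m=cv2.morphologyEx(m,cv2.MORPH_CLOSE,np.ones((13,13)));m=cv2.morphologyEx(m,cv2.MORPH_OPEN,np.ones((5,5)))
cn=max(cv2.findContours(m,0,2)[0],key=cv2.contourArea)
P=np.array([world(c,u,v,.032)[:2] for u,v in cn[:,0]],np.float32)
r=cv2.minAreaRect(P); print("slab",r, cv2.boxPoints(r).round(4).tolist())
# height map
H=np.zeros(im.shape[:2]);W=np.zeros(im.shape)
T=np.linalg.inv(c["camera_from_world"]);v,u=np.mgrid[:480,:640]
W=np.stack([(u-c["cx"])/c["fx"],(v-c["cy"])/c["fy"],np.ones_like(u)],-1)*c["z_map"][...,None]@T[:3,:3].T+T[:3,3]
for n,(a,b) in {"grip":(.06,.085),"foot":(.018,.031)}.items():
    k=(W[...,2]>a)&(W[...,2]<b)&(roi>0)&(u>368)
    q=W[k][:,:2].astype(np.float32); print(n,len(q),np.median(W[k][:,2]),cv2.minAreaRect(q),q.mean(0))
print("slab z",np.median(W[260:270,310:325,2]),"mat z",np.median(W[310:320,370:400,2]),"tray floor",np.median(W[250:270,230:250,2]))
k=((hsv[...,0]<14)&(hsv[...,1]>110)&(m>0)).astype(np.uint8)
n,l,st,ce=cv2.connectedComponentsWithStats(k)
for i in range(1,n):
    if st[i,4]>20: print("chip",st[i,4],world(c,*ce[i],.039).round(4))
# yellow foot mask
k=((hsv[...,0]>20)&(hsv[...,0]<32)&(hsv[...,1]>60)&(hsv[...,2]>200)&(roi>0)&(u>368)).astype(np.uint8)
for n,mm in (("turtle",(W[...,2]>.01)&(v>140)&(v<195)&(u>280)&(u<350)),("pot",(W[...,2]>.03)&(u>490)&(u<600)&(v>220)&(v<310))):
    q=W[mm]; print(n,q.min(0),q.max(0))
cv2.imwrite("pics/crop.png",cv2.resize(im[200:335,200:430],None,fx=3.4,fy=3.4,interpolation=cv2.INTER_CUBIC))
```

```text
slab ((0.5513575077056885, 0.07558968663215637), (0.325792133808136, 0.1982646882534027), 83.5255126953125) [[0.4345000088214874, -0.07509999722242355], [0.6315000057220459, -0.09740000218153], [0.6682000160217285, 0.22630000114440918], [0.47119998931884766, 0.24860000610351562]]
grip 355 0.07645584253201965 ((0.5247483253479004, -0.1537175476551056), (0.01785401441156864, 0.08044001460075378), 89.94947052001953) [ 0.5239489 -0.1533006]
foot 278 0.02660543048911923 ((0.5243475437164307, -0.15351317822933197), (0.10829024016857147, 0.029914813116192818), 1.4021998643875122) [ 0.5200452  -0.14871146]
slab z 0.033369545044412474 mat z 0.005268140926389053 tray floor 0.004976663137724602
chip 76 [0.586  0.0384 0.039 ]
chip 76 [ 0.5741 -0.0391  0.039 ]
chip 70 [0.5256 0.0445 0.039 ]
chip 22 [ 0.5205 -0.0211  0.039 ]
chip 27 [ 0.5158 -0.0342  0.039 ]
turtle [ 0.41056523 -0.0297899   0.01034913] [0.81479859 0.06362599 1.13891398]
pot [ 0.41056523 -0.54026855  0.03006976] [ 0.63189114 -0.01732059  1.13891398]
```

View pics/crop.png

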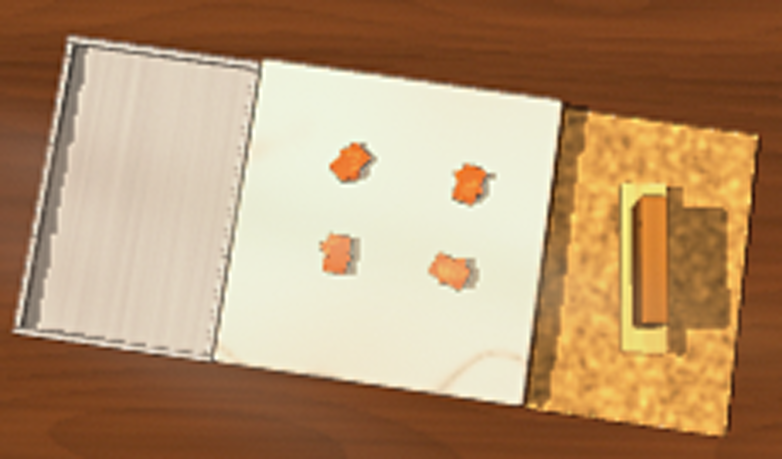

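The crop shows the slab with both tray and mat tight against it, and the scraper standing clear, turned about 7° from the slab. Slab centre is about (0.544, 0.013), yaw -6.5°. The scraper is at (0.5245, -0.1536), yaw about 0.5°. All the chips lie within one foot length, so one pass should do. I'm moving above the scraper.

Emit:
{"method": "carry_out", "body": {
  "moves": [
    {"tx": 3.8, "ty": 4.7, "wz": -0.05, "claw": -1},
    {"tx": 3.8, "ty": 4.7, "wz": -0.05, "claw": -1},
    {"tx": 3.8, "ty": 4.7, "wz": -0.05, "claw": -1},
    {"tx": 3.8, "ty": 4.7, "wz": -0.05, "claw": -1},
    {"tx": 3.8, "ty": 4.7, "wz": -0.05, "claw": -1},
    {"tx": 3.8, "ty": 4.7, "wz": -0.05, "claw": -1},
    {"tx": 3.8, "ty": 4.7, "wz": -0.05, "claw": -1},
    {"tx": 3.5, "ty": 4.7, "wz": -0.04, "claw": -1}
  ],
  "newtons": 60
}}

```text
invalid input at $.moves[0]: expected keys tx, ty, tz, wx, wy, wz, claw
```

Emit:
{"method": "carry_out", "body": {
  "moves": [
    {"tz": -4, "claw": -1},
    {"tz": -4, "claw": -1},
    {"claw": -1},
    {"claw": -1}
  ]
}}

```text
invalid input at $.moves[0]: expected keys tx, ty, tz, wx, wy, wz, claw
```

Emit:
{"method": "carry_out", "body": {
  "moves": [
    {"tx": 3.8, "ty": 4.7, "tz": 0, "wx": 0, "wy": 0, "wz": -0.05, "claw": -1},
    {"tx": 3.8, "ty": 4.7, "tz": 0, "wx": 0, "wy": 0, "wz": -0.05, "claw": -1},
    {"tx": 3.8, "ty": 4.7, "tz": 0, "wx": 0, "wy": 0, "wz": -0.05, "claw": -1},
    {"tx": 3.8, "ty": 4.7, "tz": 0, "wx": 0, "wy": 0, "wz": -0.05, "claw": -1},
    {"tx": 3.8, "ty": 4.7, "tz": 0, "wx": 0, "wy": 0, "wz": -0.05, "claw": -1},
    {"tx": 3.8, "ty": 4.7, "tz": 0, "wx": 0, "wy": 0, "wz": -0.05, "claw": -1},
    {"tx": 3.8, "ty": 4.7, "tz": 0, "wx": 0, "wy": 0, "wz": -0.05, "claw": -1},
    {"tx": 3.5, "ty": 4.7, "tz": 0, "wx": 0, "wy": 0, "wz": -0.04, "claw": -1}
  ],
  "newtons": 60
}}

```text
clock: 1.15
tcp_pos: [0.5248, -0.1524, 0.2311]
orientation: [0.0, 1.0, 0.003, -0.0]
wrist_force: [1.1, 0.3, -0.7]
finger_gap: 0.085
grip_force: 0.0
```

Emit:
{"method": "carry_out", "body": {
  "moves": [
    {"tx": 0, "ty": 0, "tz": -4, "wx": 0, "wy": 0, "wz": 0, "claw": -1},
    {"tx": 0, "ty": 0, "tz": -4, "wx": 0, "wy": 0, "wz": 0, "claw": -1},
    {"tx": 0, "ty": 0, "tz": 0, "wx": 0, "wy": 0, "wz": 0, "claw": -1},
    {"tx": 0, "ty": 0, "tz": 0, "wx": 0, "wy": 0, "wz": 0, "claw": -1}
  ]
}}

```text
clock: 1.65
tcp_pos: [0.5242, -0.1546, 0.1525]
orientation: [0.0, 1.0, 0.004, 0.0]
wrist_force: [0.6, -0.1, 0.9]
finger_gap: 0.0853
grip_force: 0.0
```

Emit:
{"method": "carry_out", "body": {
  "moves": [
    {"tx": 0, "ty": 0.1, "tz": -4, "wx": 0, "wy": 0, "wz": 0, "claw": -1},
    {"tx": 0, "ty": 0, "tz": -4, "wx": 0, "wy": 0, "wz": 0, "claw": -1},
    {"tx": 0, "ty": 0, "tz": -2, "wx": 0, "wy": 0, "wz": 0, "claw": -1},
    {"tx": 0, "ty": 0, "tz": -1, "wx": 0, "wy": 0, "wz": 0, "claw": -1},
    {"tx": 0, "ty": 0, "tz": -1, "wx": 0, "wy": 0, "wz": 0, "claw": -1},
    {"tx": 0, "ty": 0, "tz": 0, "wx": 0, "wy": 0, "wz": 0, "claw": -1},
    {"tx": 0, "ty": 0, "tz": 0, "wx": 0, "wy": 0, "wz": 0, "claw": -1}
  ]
}}

```text
clock: 2.52
tcp_pos: [0.5243, -0.1534, 0.0321]
orientation: [0.0, 1.0, 0.004, 0.001]
wrist_force: [-0.5, -0.2, 0.6]
finger_gap: 0.0856
grip_force: 0.0
```

Emit:
{"method": "carry_out", "body": {
  "moves": [
    {"tx": 0, "ty": 0, "tz": 0, "wx": 0, "wy": 0, "wz": 0, "claw": 1},
    {"tx": 0, "ty": 0, "tz": 0, "wx": 0, "wy": 0, "wz": 0, "claw": 1},
    {"tx": 0, "ty": 0, "tz": 0, "wx": 0, "wy": 0, "wz": 0, "claw": 1},
    {"tx": 0, "ty": 0, "tz": 0, "wx": 0, "wy": 0, "wz": 0, "claw": 1},
    {"tx": 0, "ty": 0, "tz": 0, "wx": 0, "wy": 0, "wz": 0, "claw": 1},
    {"tx": 0, "ty": 0, "tz": 0, "wx": 0, "wy": 0, "wz": 0, "claw": 1},
    {"tx": 0, "ty": 0, "tz": 0, "wx": 0, "wy": 0, "wz": 0, "claw": 1},
    {"tx": 0, "ty": 0, "tz": 0, "wx": 0, "wy": 0, "wz": 0, "claw": 1}
  ]
}}

```text
clock: 3.52
tcp_pos: [0.5238, -0.1532, 0.0314]
orientation: [0.0, 1.0, 0.004, 0.0]
wrist_force: [-0.6, -0.1, 1.9]
finger_gap: 0.0174
grip_force: 59.5
```

Emit:
{"method": "carry_out", "body": {
  "moves": [
    {"tx": 0, "ty": 0, "tz": 2, "wx": 0, "wy": 0, "wz": 0, "claw": 1},
    {"tx": 0, "ty": 0, "tz": 4, "wx": 0, "wy": 0, "wz": 0, "claw": 1},
    {"tx": 0.45, "ty": 2, "tz": 0, "wx": 0, "wy": 0, "wz": -0.03, "claw": 1},
    {"tx": 0.5, "ty": 2, "tz": 0, "wx": 0, "wy": 0, "wz": -0.03, "claw": 1},
    {"tx": 0.45, "ty": 2, "tz": 0, "wx": 0, "wy": 0, "wz": -0.03, "claw": 1},
    {"tx": 0.45, "ty": 1.8, "tz": 0, "wx": 0, "wy": 0, "wz": -0.03, "claw": 1},
    {"tx": 0, "ty": 0, "tz": 0, "wx": 0, "wy": 0, "wz": 0, "claw": 1},
    {"tx": 0, "ty": 0, "tz": 0, "wx": 0, "wy": 0, "wz": 0, "claw": 1}
  ]
}}

```text
clock: 4.53
tcp_pos: [0.542, -0.0754, 0.091]
orientation: [0.0, 0.998, -0.056, -0.0]
wrist_force: [0.2, -0.7, -0.2]
finger_gap: 0.0173
grip_force: 59.2
```

Run:
```python
from h import *
c=read_camera("side"); im=c["image"]
cv2.imwrite("pics/s1.png",cv2.resize(im[140:380,250:570],None,fx=2.4,fy=2.4))
```

```text
(no output)
```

View pics/s1.png

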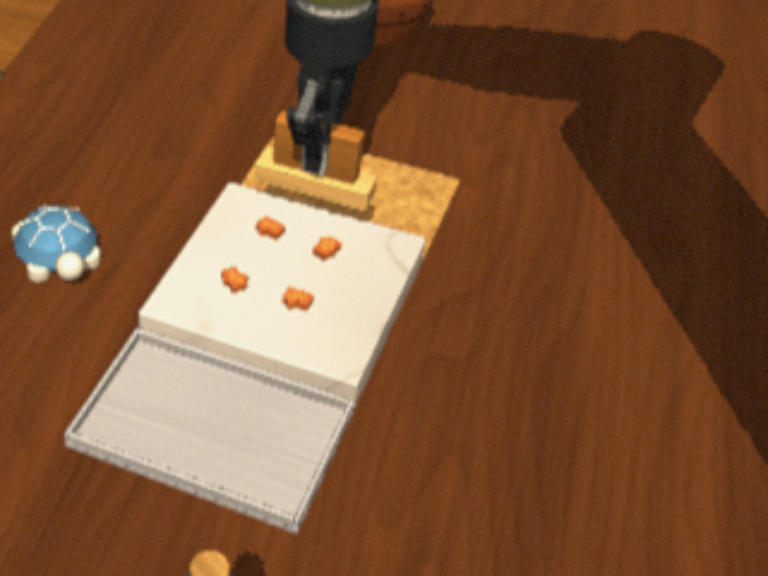

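The scraper hangs level and parallel to the slab edge (foot from (255,155) to (375,190)), behind all four chips. Lowering.

Emit:
{"method": "carry_out", "body": {
  "moves": [
    {"tx": 0, "ty": 0, "tz": -2, "wx": 0, "wy": 0, "wz": 0, "claw": 1},
    {"tx": 0, "ty": 0, "tz": -0.6, "wx": 0, "wy": 0, "wz": 0, "claw": 1},
    {"tx": 0, "ty": 0, "tz": -0.5, "wx": 0, "wy": 0, "wz": 0, "claw": 1},
    {"tx": 0, "ty": 0, "tz": 0, "wx": 0, "wy": 0, "wz": 0, "claw": 1},
    {"tx": 0, "ty": 0, "tz": 0, "wx": 0, "wy": 0, "wz": 0, "claw": 1}
  ]
}}

```text
clock: 5.2
tcp_pos: [0.5426, -0.0753, 0.0608]
orientation: [0.0, 0.998, -0.056, 0.0]
wrist_force: [-0.1, 0.6, -1.5]
finger_gap: 0.0173
grip_force: 59.2
```

Emit:
{"method": "carry_out", "body": {
  "moves": [
    {"tx": 0.1, "ty": 0.9, "tz": -0.05, "wx": 0, "wy": 0, "wz": 0, "claw": 1},
    {"tx": 0.17, "ty": 1.5, "tz": 0, "wx": 0, "wy": 0, "wz": 0, "claw": 1},
    {"tx": 0.17, "ty": 1.5, "tz": 0, "wx": 0, "wy": 0, "wz": 0, "claw": 1},
    {"tx": 0.17, "ty": 1.5, "tz": 0, "wx": 0, "wy": 0, "wz": 0, "claw": 1},
    {"tx": 0.17, "ty": 1.5, "tz": 0, "wx": 0, "wy": 0, "wz": 0, "claw": 1},
    {"tx": 0.17, "ty": 1.5, "tz": 0, "wx": 0, "wy": 0, "wz": 0, "claw": 1},
    {"tx": 0.17, "ty": 1.5, "tz": 0, "wx": 0, "wy": 0, "wz": 0, "claw": 1},
    {"tx": 0.17, "ty": 1.5, "tz": 0, "wx": 0, "wy": 0, "wz": 0, "claw": 1}
  ]
}}

```text
clock: 6.2
tcp_pos: [0.5541, 0.0296, 0.0598]
orientation: [-0.004, 0.999, -0.048, 0.0]
wrist_force: [-0.3, 0.4, -1.8]
finger_gap: 0.0171
grip_force: 59.2
```

Run:
```python
from h import *
c=read_camera("side"); im=c["image"]
cv2.imwrite("pics/s2.png",cv2.resize(im[140:380,250:570],None,fx=2.4,fy=2.4))
```

```text
(no output)
```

View pics/s2.png

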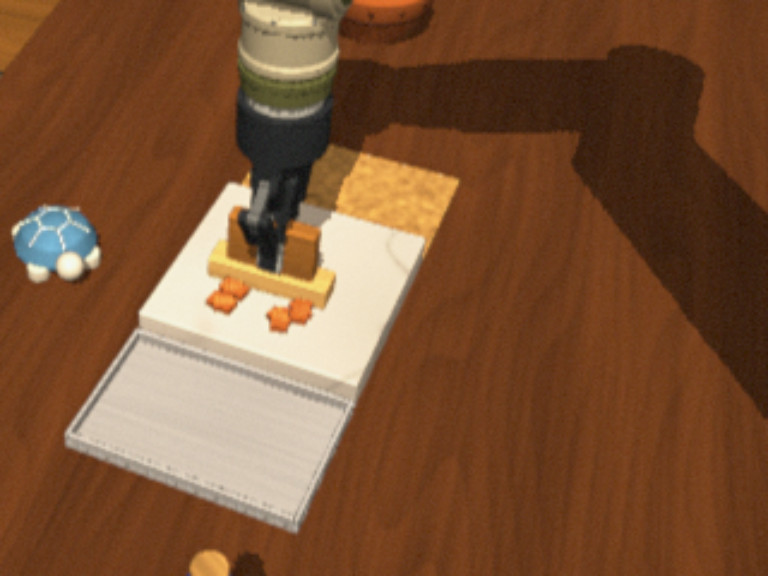

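The side view shows all four chips in two pairs just ahead of the foot, at (228,295) and (288,315), well inside its ends. Continuing over the edge.

Emit:
{"method": "carry_out", "body": {
  "moves": [
    {"tx": 0.17, "ty": 1.5, "tz": 0, "wx": 0, "wy": 0, "wz": 0, "claw": 1},
    {"tx": 0.17, "ty": 1.5, "tz": 0, "wx": 0, "wy": 0, "wz": 0, "claw": 1},
    {"tx": 0.17, "ty": 1.5, "tz": 0, "wx": 0, "wy": 0, "wz": 0, "claw": 1},
    {"tx": 0.17, "ty": 1.5, "tz": 0, "wx": 0, "wy": 0, "wz": 0, "claw": 1},
    {"tx": 0.17, "ty": 1.5, "tz": 0, "wx": 0, "wy": 0, "wz": 0, "claw": 1},
    {"tx": 0.17, "ty": 1.5, "tz": 0, "wx": 0, "wy": 0, "wz": 0, "claw": 1},
    {"tx": 0, "ty": 0, "tz": 0, "wx": 0, "wy": 0, "wz": 0, "claw": 1},
    {"tx": 0, "ty": 0, "tz": 0, "wx": 0, "wy": 0, "wz": 0, "claw": 1}
  ]
}}

```text
clock: 7.25
tcp_pos: [0.562, 0.076, 0.06]
orientation: [-0.021, 1.0, -0.014, 0.0]
wrist_force: [-0.8, 1.0, 1.0]
finger_gap: 0.0173
grip_force: 59.5
```

Run:
```python
from h import *
c=read_camera("side"); im=c["image"]
cv2.imwrite("pics/s3.png",cv2.resize(im[140:380,250:570],None,fx=2.4,fy=2.4))
```

```text
(no output)
```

View pics/s3.png

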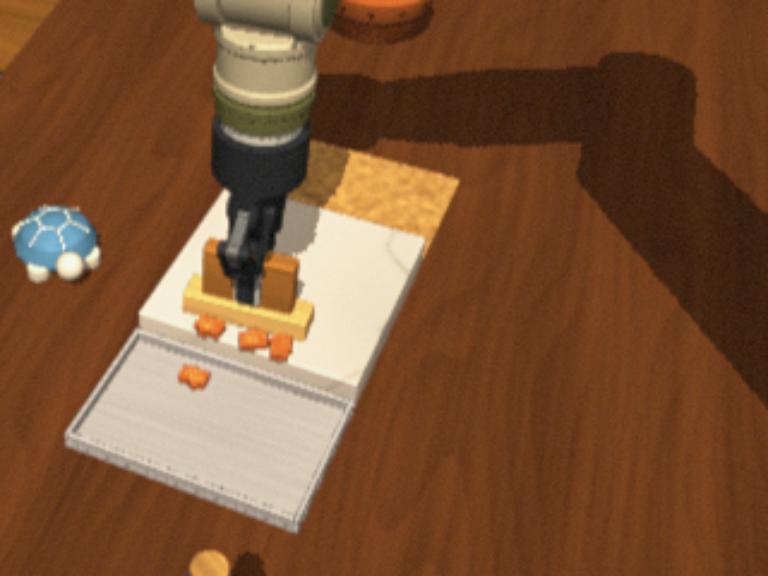

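One chip is in the tray (193,377) and three sit ahead of the foot near the edge. The arm fell short and is twisting, so I'm checking its joints.

Run:
```python
from h import *
from scipy.spatial.transform import Rotation as R
s=env.get_state(); print(s["joint_pos"],s["qvel"],s["tcp_pos"],s["wrist_force"])
q=s["orientation"];print(R.from_quat(q,scalar_first=True).as_matrix().round(3))
```

```text
[-0.03005321  0.40286622 -0.26445198  0.90328599  0.04259688  3.14057065] [-0.00420988  0.00056532 -0.0017092  -0.0010063  -0.00101193 -0.00095177] [0.56196702 0.07593163 0.06000262] [-0.06215143  0.63204315  1.92821566]
[[ 1.    -0.029  0.001]
 [-0.029 -0.999  0.043]
 [ 0.    -0.043 -0.999]]
```

Joint 6 is at its range end, so the yaw has to follow the base turn. I'll finish the wipe with the foot turned a little counter-clockwise.

Emit:
{"method": "carry_out", "body": {
  "moves": [
    {"tx": 0, "ty": 0, "tz": 0, "wx": -0.043, "wy": 0, "wz": 0.06, "claw": 1},
    {"tx": 0.05, "ty": 1, "tz": 0, "wx": 0, "wy": 0, "wz": 0.03, "claw": 1},
    {"tx": 0.1, "ty": 1.3, "tz": 0, "wx": 0, "wy": 0, "wz": 0.03, "claw": 1},
    {"tx": 0.1, "ty": 1.3, "tz": 0, "wx": 0, "wy": 0, "wz": 0.03, "claw": 1},
    {"tx": 0.1, "ty": 1.3, "tz": 0, "wx": 0, "wy": 0, "wz": 0.02, "claw": 1},
    {"tx": 0.1, "ty": 1, "tz": 0, "wx": 0, "wy": 0, "wz": 0, "claw": 1},
    {"tx": 0, "ty": 0, "tz": 0, "wx": 0, "wy": 0, "wz": 0, "claw": 1},
    {"tx": 0, "ty": 0, "tz": 0, "wx": 0, "wy": 0, "wz": 0, "claw": 1}
  ]
}}

```text
clock: 8.3
tcp_pos: [0.5662, 0.1346, 0.0598]
orientation: [0.001, 0.998, 0.07, -0.0]
wrist_force: [-0.3, 0.1, -1.3]
finger_gap: 0.0172
grip_force: 59.3
```

Run:
```python
from h import *
c=read_camera("side"); im=c["image"]
cv2.imwrite("pics/s4.png",cv2.resize(im[140:380,250:570],None,fx=2.4,fy=2.4))
print(env.get_state()["joint_pos"])
```

```text
[ 9.58200487e-02  4.31845875e-01 -2.18172383e-01  9.21036000e-01
 -9.95412062e-04  3.09694557e+00]
```

View pics/s4.png

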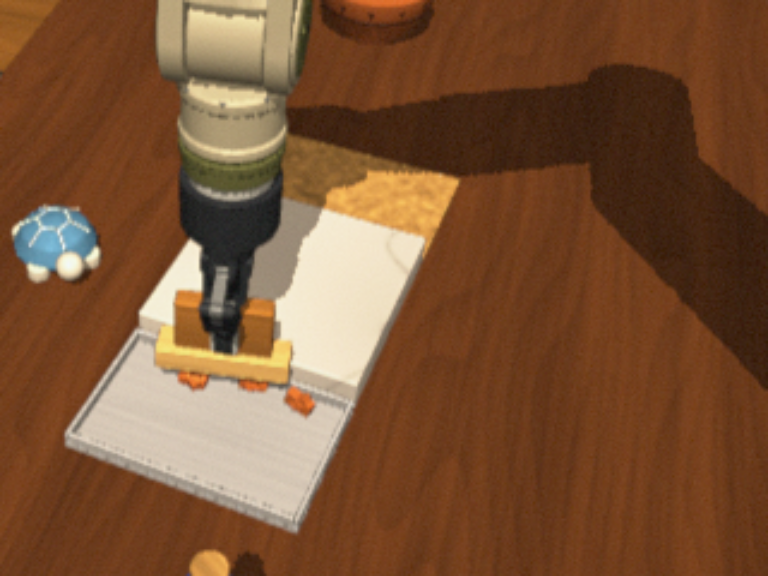

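Three chips are visible in or over the tray, at (193,380), (253,385) and (300,400). The fourth may be hidden under the foot, so I'm lifting to look.

Emit:
{"method": "carry_out", "body": {
  "moves": [
    {"tx": 0, "ty": 0, "tz": 4, "wx": 0, "wy": 0, "wz": 0, "claw": 1},
    {"tx": 0, "ty": -3, "tz": 4, "wx": 0, "wy": 0, "wz": 0, "claw": 1},
    {"tx": 0, "ty": -5, "tz": 1, "wx": 0, "wy": 0, "wz": 0, "claw": 1},
    {"tx": 0, "ty": -5, "tz": 0, "wx": 0, "wy": 0, "wz": 0, "claw": 1},
    {"tx": 0, "ty": 0, "tz": 0, "wx": 0, "wy": 0, "wz": 0, "claw": 1},
    {"tx": 0, "ty": 0, "tz": 0, "wx": 0, "wy": 0, "wz": 0, "claw": 1}
  ]
}}

```text
clock: 9.1
tcp_pos: [0.566, 0.0044, 0.1497]
orientation: [0.0, 0.998, 0.07, -0.0]
wrist_force: [-0.2, 0.2, -1.4]
finger_gap: 0.0174
grip_force: 59.4
```

Run:
```python
from h import *
s0=np.array([.5443,.0131]);U=np.array([.9936,-.1127]);V=np.array([.1127,.9936])
for n in("side","top"):
    c=read_camera(n); im=c["image"]; hsv=cv2.cvtColor(im,cv2.COLOR_BGR2HSV)
    k=((hsv[...,0]<14)&(hsv[...,1]>120)&(hsv[...,2]>130)).astype(np.uint8)
    N,l,st,ce=cv2.connectedComponentsWithStats(k)
    for i in range(1,N):
        if st[i,4]<10: continue
        p=world(c,*ce[i],.012); d=p[:2]-s0
        if abs(d@U)<.12 and -.12<d@V<.25: print(n,st[i,4],ce[i].round(),"u %.3f v-tray %.3f"%(d@U,d@V-.168),"z %.3f"%world(c,*ce[i])[2])
    if n=="side": cv2.imwrite("pics/s5.png",cv2.resize(im[140:380,250:570],None,fx=2.4,fy=2.4))
```

```text
side 151 [333. 292.] u 0.034 v-tray -0.053 z 0.017
side 94 [356. 298.] u -0.014 v-tray -0.056 z 0.023
side 94 [374. 307.] u -0.056 v-tray -0.051 z 0.022
top 95 [232. 204.] u 0.120 v-tray 0.039 z -0.001
top 29 [207. 247.] u 0.014 v-tray 0.077 z -0.002
top 40 [201. 273.] u -0.046 v-tray 0.079 z -0.004
top 25 [200. 278.] u -0.057 v-tray 0.080 z -0.000
top 18 [200. 287.] u -0.077 v-tray 0.077 z 0.000
```

View pics/s5.png

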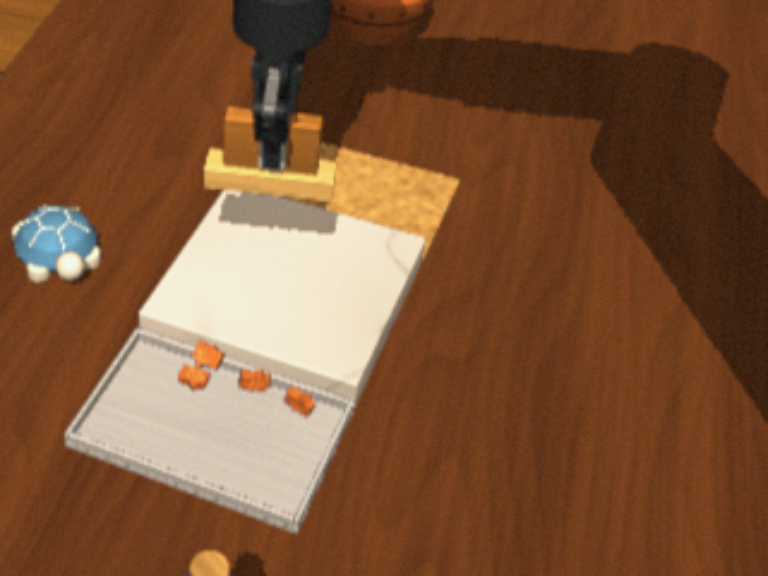

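The slab is clear and all four chips are at the tray: (208,355), (193,377), (254,380) and (300,401). Those next to the slab may be leaning on the tray wall, so I'm measuring with depth.

Run:
```python
from h import *
s0=np.array([.5443,.0131]);U=np.array([.9936,-.1127]);V=np.array([.1127,.9936])
v,u=np.mgrid[:480,:640]
for n in("side","top"):
    c=read_camera(n); im=c["image"]; hsv=cv2.cvtColor(im,cv2.COLOR_BGR2HSV)
    T=np.linalg.inv(c["camera_from_world"])
    W=np.stack([(u-c["cx"])/c["fx"],(v-c["cy"])/c["fy"],np.ones_like(u)],-1)*c["z_map"][...,None]@T[:3,:3].T+T[:3,3]
    d=W[...,:2]-s0; A=d@U; B=d@V-.168
    k=((hsv[...,0]<16)&(hsv[...,1]>(110 if n=="side" else 70))&(abs(A)<.095)&(B>-.085)&(B<.06)&(W[...,2]<.06)).astype(np.uint8)
    N,l,st,ce=cv2.connectedComponentsWithStats(k,connectivity=4)
    for i in range(1,N):
        m=l==i
        if st[i,4]>8: print(n,st[i,4],ce[i].round(),"u %.3f [%.3f %.3f] v %.3f [%.3f %.3f] z %.3f [%.3f %.3f]"%sum([(x[m].mean(),x[m].min(),x[m].max()) for x in (A,B,W[...,2])],()))
    if n=="top": cv2.imwrite("pics/s6.png",cv2.resize(im[200:320,195:295],None,fx=5,fy=5,interpolation=cv2.INTER_CUBIC))
    # tray walls for reference: median v of rim pixels
    r=(W[...,2]>.012)&(W[...,2]<.022)&(abs(A)<.09)&(B>.04)&(B<.09)&(k==0); print("far rim v",np.median(B[r]),r.sum())
```

```text
side 191 [333. 292.] u 0.032 [0.018 0.051] v -0.047 [-0.069 -0.027] z 0.018 [0.003 0.031]
side 96 [356. 298.] u -0.015 [-0.026 -0.003] v -0.050 [-0.070 -0.043] z 0.019 [0.007 0.026]
side 95 [374. 307.] u -0.058 [-0.070 -0.043] v -0.044 [-0.062 -0.039] z 0.019 [0.008 0.027]
far rim v 0.06393001064614642 282
far rim v 0.05995778827541175 166
```

View pics/s6.png

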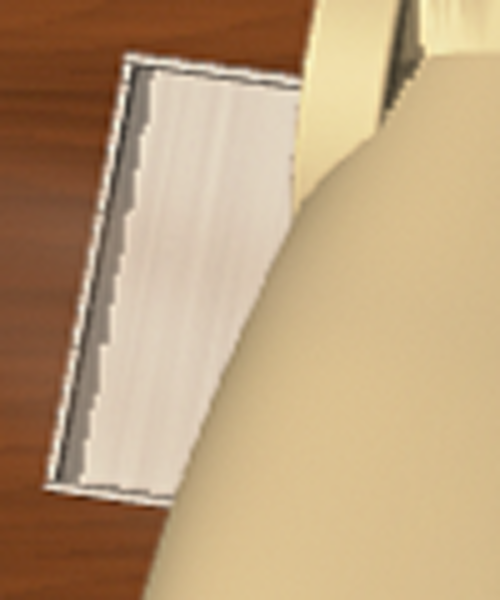

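The top view is blocked by the arm over the tray. I'll move to hover above the mat, then recheck the chips from above.

Emit:
{"method": "carry_out", "body": {
  "moves": [
    {"tx": -0.8, "ty": -3.2, "tz": 0, "wx": 0, "wy": 0, "wz": -0.04, "claw": 1},
    {"tx": -0.8, "ty": -3.2, "tz": 0, "wx": 0, "wy": 0, "wz": -0.04, "claw": 1},
    {"tx": -0.8, "ty": -3.2, "tz": 0, "wx": 0, "wy": 0, "wz": -0.04, "claw": 1},
    {"tx": -0.8, "ty": -3.2, "tz": 0, "wx": 0, "wy": 0, "wz": -0.04, "claw": 1},
    {"tx": -0.8, "ty": -3.2, "tz": 0, "wx": 0, "wy": 0, "wz": -0.04, "claw": 1},
    {"tx": 0, "ty": 0, "tz": 0, "wx": 0, "wy": 0, "wz": -0.04, "claw": 1},
    {"tx": 0, "ty": 0, "tz": 0, "wx": 0, "wy": 0, "wz": 0, "claw": 1}
  ]
}}

```text
clock: 10.18
tcp_pos: [0.5263, -0.1548, 0.1497]
orientation: [0.0, 0.999, -0.049, -0.0]
wrist_force: [0.4, 1.1, -0.6]
finger_gap: 0.0173
grip_force: 59.4
```

Run:
```python
from h import *
s0=np.array([.5443,.0131]);U=np.array([.9936,-.1127]);V=np.array([.1127,.9936])
v,u=np.mgrid[:480,:640]
S=[]
for n in("top","side"):
    c=read_camera(n); im=c["image"]; hsv=cv2.cvtColor(im,cv2.COLOR_BGR2HSV)
    T=np.linalg.inv(c["camera_from_world"])
    W=np.stack([(u-c["cx"])/c["fx"],(v-c["cy"])/c["fy"],np.ones_like(u)],-1)*c["z_map"][...,None]@T[:3,:3].T+T[:3,3]
    d=W[...,:2]-s0; A=d@U; B=d@V-.168
    k=((hsv[...,0]<16)&(hsv[...,1]>(130 if n=="side" else 80))&(abs(A)<.095)&(B>-.085)&(B<.06)&(W[...,2]<.06)).astype(np.uint8)
    N,l,st,ce=cv2.connectedComponentsWithStats(k,connectivity=4)
    for i in range(1,N):
        m=l==i
        if st[i,4]>8: print(n,st[i,4],ce[i].round(),"u %.3f [%.3f %.3f] v %.3f [%.3f %.3f] z %.3f [%.3f %.3f]"%sum([(x[m].mean(),x[m].min(),x[m].max()) for x in (A,B,W[...,2])],()))
    x,y,w=(200,205,90) if n=="top" else (315,270,75)
    S.append(cv2.resize(im[y:y+w*4//3,x:x+w],(390,520),interpolation=cv2.INTER_CUBIC))
cv2.imwrite("pics/s7.png",np.hstack(S))
```

```text
top 160 [264. 247.] u 0.031 [0.017 0.046] v -0.050 [-0.069 -0.029] z 0.018 [0.001 0.032]
top 46 [262. 268.] u -0.017 [-0.028 -0.002] v -0.054 [-0.061 -0.044] z 0.021 [0.003 0.028]
top 58 [256. 286.] u -0.058 [-0.071 -0.046] v -0.049 [-0.055 -0.040] z 0.022 [0.005 0.029]
side 159 [333. 293.] u 0.032 [0.018 0.046] v -0.046 [-0.068 -0.028] z 0.018 [0.003 0.031]
side 89 [356. 298.] u -0.016 [-0.026 -0.004] v -0.050 [-0.067 -0.042] z 0.019 [0.007 0.027]
side 90 [374. 307.] u -0.058 [-0.070 -0.042] v -0.044 [-0.064 -0.039] z 0.019 [0.008 0.028]
```

View pics/s7.png

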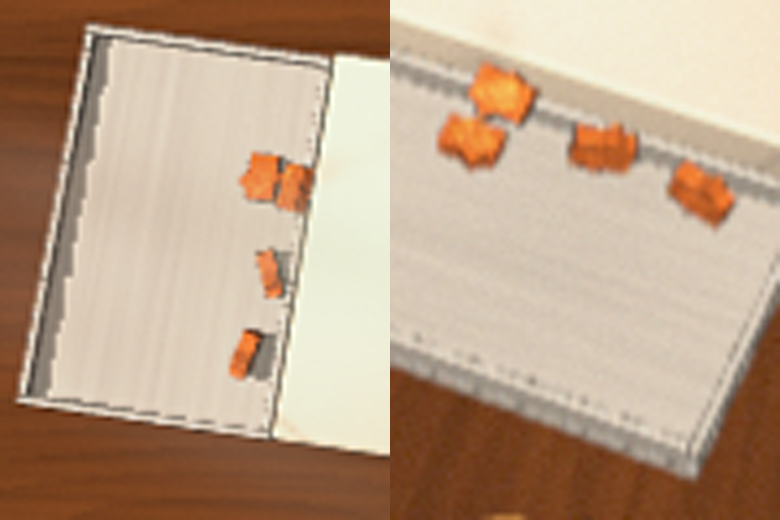

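The top half shows two chips standing on edge on the tray floor (fine), one lying flat, and one at (295,187) propped on the near wall. I'm measuring that one more finely.

Run:
```python
from h import *
s0=np.array([.5443,.0131]);U=np.array([.9936,-.1127]);V=np.array([.1127,.9936])
v,u=np.mgrid[:480,:640]
for n in("top","side"):
    c=read_camera(n); im=c["image"]; hsv=cv2.cvtColor(im,cv2.COLOR_BGR2HSV)
    T=np.linalg.inv(c["camera_from_world"])
    W=np.stack([(u-c["cx"])/c["fx"],(v-c["cy"])/c["fy"],np.ones_like(u)],-1)*c["z_map"][...,None]@T[:3,:3].T+T[:3,3]
    d=W[...,:2]-s0; A=d@U; B=d@V-.168
    k=(hsv[...,0]<16)&(hsv[...,1]>(130 if n=="side" else 80))&(A>.01)&(A<.06)&(B>-.085)&(B<-.02)&(W[...,2]<.06)
    for lo in np.arange(-.075,-.02,.005):
        m=k&(B>=lo)&(B<lo+.005)
        if m.sum(): print(n,"v %.3f n %d z %.4f u %.3f..%.3f"%(lo,m.sum(),np.median(W[m][:,2]),A[m].min(),A[m].max()))
    # reference: slab edge (height step) in v at u~0.0-0.08 and rim, floor
    for lo in np.arange(-.08,-.04,.004):
        m=(A>.055)&(A<.085)&(B>=lo)&(B<lo+.004)&(W[...,2]<.06); print("  ref v %.3f z %.4f n %d"%(lo,np.median(W[m][:,2]),m.sum()))
```

```text
top v -0.070 n 18 z 0.0257 u 0.018..0.039
top v -0.065 n 25 z 0.0277 u 0.017..0.039
top v -0.060 n 18 z 0.0241 u 0.017..0.040
top v -0.055 n 13 z 0.0185 u 0.019..0.040
top v -0.050 n 26 z 0.0132 u 0.021..0.045
top v -0.045 n 22 z 0.0150 u 0.023..0.045
top v -0.040 n 24 z 0.0133 u 0.023..0.045
top v -0.035 n 11 z 0.0112 u 0.025..0.045
top v -0.030 n 2 z 0.0088 u 0.030..0.031
  ref v -0.080 z 0.0340 n 24
  ref v -0.076 z 0.0329 n 23
  ref v -0.072 z 0.0306 n 8
  ref v -0.068 z 0.0168 n 27
  ref v -0.064 z 0.0043 n 13
  ref v -0.060 z 0.0051 n 22
  ref v -0.056 z 0.0043 n 23
  ref v -0.052 z 0.0052 n 22
  ref v -0.048 z 0.0047 n 24
  ref v -0.044 z 0.0047 n 22
side v -0.070 n 5 z 0.0236 u 0.023..0.042
side v -0.065 n 9 z 0.0276 u 0.019..0.041
side v -0.060 n 27 z 0.0253 u 0.017..0.041
side v -0.055 n 24 z 0.0198 u 0.020..0.042
side v -0.050 n 10 z 0.0139 u 0.025..0.046
side v -0.045 n 20 z 0.0140 u 0.023..0.045
side v -0.040 n 24 z 0.0136 u 0.024..0.047
side v -0.035 n 30 z 0.0132 u 0.023..0.045
side v -0.030 n 7 z 0.0139 u 0.027..0.042
  ref v -0.080 z 0.0326 n 23
  ref v -0.076 z 0.0322 n 17
  ref v -0.072 z 0.0251 n 77
  ref v -0.068 z 0.0204 n 35
  ref v -0.064 z 0.0101 n 68
  ref v -0.060 z 0.0046 n 22
  ref v -0.056 z 0.0044 n 19
  ref v -0.052 z 0.0045 n 23
  ref v -0.048 z 0.0038 n 20
  ref v -0.044 z 0.0047 n 19
```

The leaning chip's middle works out at about -0.058 to -0.059 m in tray y, and about 17 mm high. That is inside the limits and stable. I'm setting the scraper down on the mat.

Emit:
{"method": "carry_out", "body": {
  "moves": [
    {"tx": 0, "ty": 0, "tz": -4, "wx": 0, "wy": 0, "wz": 0, "claw": 1},
    {"tx": 0, "ty": 0, "tz": -4, "wx": 0, "wy": 0, "wz": 0, "claw": 1},
    {"tx": 0, "ty": 0, "tz": -2.4, "wx": 0, "wy": 0, "wz": 0, "claw": 1},
    {"tx": 0, "ty": 0, "tz": -0.8, "wx": 0, "wy": 0, "wz": 0, "claw": 1},
    {"tx": 0, "ty": 0, "tz": -0.5, "wx": 0, "wy": 0, "wz": 0, "claw": 1},
    {"tx": 0, "ty": 0, "tz": 0, "wx": 0, "wy": 0, "wz": 0, "claw": 1},
    {"tx": 0, "ty": 0, "tz": 0, "wx": 0, "wy": 0, "wz": 0, "claw": 1}
  ]
}}

```text
clock: 11.25
tcp_pos: [0.5271, -0.1556, 0.0339]
orientation: [0.001, 0.999, -0.049, 0.001]
wrist_force: [0.2, -0.7, -1.4]
finger_gap: 0.0171
grip_force: 59.4
```

Emit:
{"method": "carry_out", "body": {
  "moves": [
    {"tx": 0, "ty": 0, "tz": -0.2, "wx": 0, "wy": 0, "wz": 0, "claw": 1},
    {"tx": 0, "ty": 0, "tz": 0, "wx": 0, "wy": 0, "wz": 0, "claw": 1},
    {"tx": 0, "ty": 0, "tz": 0, "wx": 0, "wy": 0, "wz": 0, "claw": -1},
    {"tx": 0, "ty": 0, "tz": 0, "wx": 0, "wy": 0, "wz": 0, "claw": -1},
    {"tx": 0, "ty": 0, "tz": 0, "wx": 0, "wy": 0, "wz": 0, "claw": -1},
    {"tx": 0, "ty": 0, "tz": 0, "wx": 0, "wy": 0, "wz": 0, "claw": -1},
    {"tx": 0, "ty": 0, "tz": 0, "wx": 0, "wy": 0, "wz": 0, "claw": -1},
    {"tx": 0, "ty": 0, "tz": 0, "wx": 0, "wy": 0, "wz": 0, "claw": -1}
  ]
}}

```text
clock: 12.25
tcp_pos: [0.5262, -0.1553, 0.0308]
orientation: [0.0, 0.999, -0.05, -0.0]
wrist_force: [0.1, -0.2, -0.5]
finger_gap: 0.0855
grip_force: 0.0
```

Emit:
{"method": "carry_out", "body": {
  "moves": [
    {"tx": 0, "ty": 0, "tz": 2, "wx": 0, "wy": 0, "wz": 0, "claw": -1},
    {"tx": 0, "ty": 0, "tz": 4, "wx": 0, "wy": 0, "wz": 0, "claw": -1},
    {"tx": 0, "ty": 0, "tz": 5, "wx": 0, "wy": 0, "wz": 0, "claw": -1},
    {"tx": -1, "ty": 0, "tz": 5, "wx": 0, "wy": 0, "wz": 0, "claw": -1},
    {"tx": -4, "ty": -4, "tz": 2, "wx": 0, "wy": 0, "wz": 0, "claw": -1},
    {"tx": -4, "ty": -4, "tz": 0, "wx": 0, "wy": 0, "wz": 0, "claw": -1},
    {"tx": -3, "ty": -4, "tz": 0, "wx": 0, "wy": 0, "wz": 0, "claw": -1},
    {"tx": 0, "ty": 0, "tz": 0, "wx": 0, "wy": 0, "wz": 0, "claw": -1}
  ]
}}

```text
clock: 13.25
tcp_pos: [0.4046, -0.2775, 0.2111]
orientation: [0.001, 0.999, -0.052, -0.0]
wrist_force: [0.2, 0.8, 1.0]
finger_gap: 0.0854
grip_force: 0.0
```

Run:
```python
from h import *
S=[]
c=read_camera("top"); b=c["image"][140:340,195:435]
c=read_camera("side"); a=c["image"][150:370,250:470]
cv2.imwrite("pics/s8.png",np.hstack([cv2.resize(b,(480,400)),cv2.resize(a,(320,400))]))
print(env.get_state()["tcp_pos"],env.get_state()["wrist_force"])
s0=np.array([.5443,.0131]);U=np.array([.9936,-.1127]);V=np.array([.1127,.9936])
c=read_camera("top");v,u=np.mgrid[:480,:640];T=np.linalg.inv(c["camera_from_world"])
W=np.stack([(u-c["cx"])/c["fx"],(v-c["cy"])/c["fy"],np.ones_like(u)],-1)*c["z_map"][...,None]@T[:3,:3].T+T[:3,3]
d=W[...,:2]-s0;A=d@U;B=d@V+.168
m=(abs(A)<.1)&(abs(B)<.06)&(W[...,2]>.06)&(W[...,2]<.1);print("grip in mat",A[m].mean(),B[m].mean(),np.median(W[m][:,2]),cv2.minAreaRect(W[m][:,:2].astype(np.float32)))
```

```text
[ 0.40604478 -0.27539179  0.21085628] [ 0.14780024  0.4834848  -0.58830358]
grip in mat 0.0014896801313525499 -0.0025559275934748144 0.07664086670842885 ((0.5272502899169922, -0.1571539044380188), (0.018286248669028282, 0.07955671101808548), 83.81991577148438)
```

View pics/s8.png

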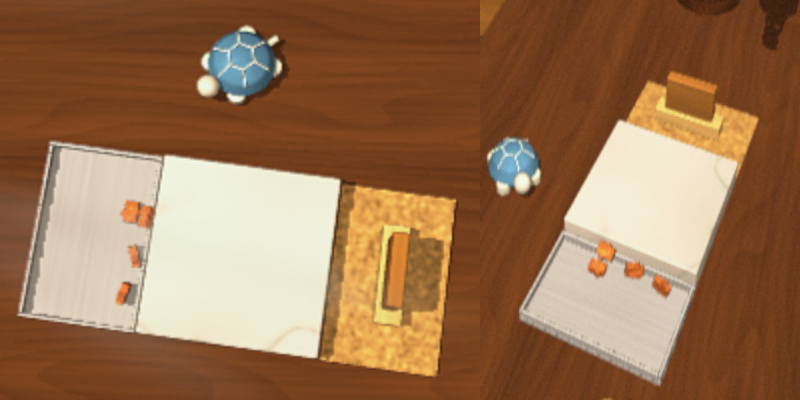

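The picture shows the scraper upright and centred on the mat, the slab bare, all four chips in the tray and the turtle where it was. Handing in.

```bash
python3 -c "
from workcell import env
print(env.hand_in())"
```

```text
the job is handed in; nothing more can be done
None
```

I handed the job in, and hand-in returned no verdict: all four chips look to be in the tray (one leans on the near wall, by my estimate only 3–4 mm inside the limit), the scraper stands released on the mat, and the turtle looks unmoved (pot and bottle not rechecked); I viewed 11 pictures, one over the limit of 10.

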